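# Mark three diced batches ready, in order

## Robot

A 6-joint arm with a two-finger parallel gripper is mounted at the origin on the work surface. World frame = base frame: x ahead of the robot, y to its left, z up, the work surface at z = 0. Lengths are in m, angles in rad, forces in N, time in s.
With the tool pointing down it reaches from about 0.425 to 0.95 m from the base axis. Payload 3.5 kg.
Tool frame: the origin (TCP) lies between the finger pads; the fingertips stand 19 mm ahead of it and the grasp point (between the pads) is the TCP (ctrl.nose_length is the distance from the TCP to the fingertips, in m); z points along the fingers, y is the line along which they close (so a half turn about z gives the same grasp; the last joint's range is limited). The gripper opens to 85 mm and grips with 20 to 120 N. Pads are 22 mm wide; open, the fingers measure 114 mm over their backs; the gripper's body (76 mm by 85 mm) begins 54 mm behind the grasp point. The pads swing forward as they close: fully open they stand 13 mm farther back than shut.
Start: joints at [1.167, 0.286, 1.577, -0, 1.279, -0.15], TCP at [0.169, 0.653, 0.25] pointing down, gripper open.
Joint ranges: [-2.77, 2.77], [-0.9, 2.22], [0.21, 2.48], [-1.53, 4.67], [0.24, 2.81], [-2.84, 2.84]. Speed limits (rad/s): [2.79, 2.79, 3.14, 3.14, 3.14, 3.14].

## Interface

Orientations are given as a unit quaternion [x, y, z, w].
In Python, from plant import ctrl gives the robot as it stands.
- The arm moves only by the tool apply_moves, never from a script. Its argument "series" is a list of rows, each a list of 6 numbers: the shift along the world's x, y, z scaled (see below), then the turn, a rotation vector about the world's x, y, z scaled (see below). A call has 1 to 20 rows; each row is the pose to reach, as a shift and turn from the pose commanded when the call began; what a row does not reach only later rows make up. The controller multiplies each number of a shift by 0.8 m and each number of a turn by 45 degrees. A row lasts 1/8 s, in which the tool goes at most 62.5 mm and 10.7 degrees, less where a joint would pass 70% of its speed; a pose out of reach is approached as far as the arm can. A call with a number of a shift or a turn outside -1 to 1 is refused whole. A call with a gripper value outside its range is refused whole. "jaw" is the opening, from 0 (shut) to 1 (fully open), set as the call begins (left out, the last holds). The fingers move at their own pace and stop on an object; "squeeze" is the grip in N (left out, the last holds). Time passes only in rows, so rows that repeat a pose let the fingers close. It gives the time, the measured TCP pose, the force, the opening and the grip force at its end, in the units of the state.
- ctrl.get_state(): the state, without advancing time (a new reading comes with each control period).
- ctrl.read_camera(name): name is "side" or "top" or "wrist"; returns the picture (480x640x3 uint8, red, green, blue); there is no depth.
- ctrl.get_calibration(name): a dict with "fx", "fy", "cx", "cy" (pixels), "dist_coeffs" ([k1, k2, p1, p2, k3] as OpenCV has them; the pictures are not rectified), "xyz" and "orientation" of the camera in the world; the wrist camera has in their place "hand_eye" (4x4, takes a point from camera to tool coordinates, whose origin is the TCP and whose axes are the flange's). Camera axes: x right, y up, looking along -z (the intrinsics and any distortion apply to the point x, -y, -z); pixel columns grow to the right and rows downward; lengths in m; the calibration is good to about 2 mm. A picture is of the moment at which its call begins: read the wrist's pose just before it. get_calibration takes no time and is no camera call.
- ctrl.sign_off(): hands the job in; it is judged then, once.
Trained networks look in the newest picture that a camera, given by its name, has taken for a name from the list of things; names that differ only in an ending like _2 or _b are one class to them, and where a whole thing is asked for, a point or a joint stands for the part that bears it (a point fixed in the world has none). Each returns a list of dicts, best first, with "p" (0 to 1); they miss things now and then, are a little off and sometimes report something else, mostly with a low value. They report only what shows in the picture. A call takes as long as a camera call. They do not tell look-alikes from the thing itself.
- ctrl.boxes_of(thing, camera): "xy" ([column, row] as shares, 0 to 1, of the picture: columns of its width, rows of its height, amid what is visible of it).
- ctrl.silhouettes(thing, camera): "pixels" (480x640 bool, what is visible of it) and "xy" ([column, row] as shares, 0 to 1, of the picture: columns of its width, rows of its height, amid what is visible of it).
The state is a dict: "time": time; "qpos": joint angles; "dq": joint speeds; "joint_efforts": joint torques, N m; "eef_pos": TCP position; "tcp_rot": TCP orientation; "contact_force": force on the tool from outside, world axes, zero at the start; "wrist_torque": the same for the moment, N m; "opening": opening from 0.0 (shut) to 1.0 (fully open); "finger_force": force on a finger pad.
Only numpy, scipy, OpenCV 4.12 (cv2) and the standard library are available. Lean on these libraries where they do the work, as an engineer would, in place of code of your own. Each camera call takes 0.05 s, during which the arm holds its last target. There are 200 camera calls.

## Task

The taro on the pink, black and white boards is diced, so mark those batches ready for collection: with the fingertips, gently press down the yellow button of the marker in front of the pink board, then the one in front of the black board, then the one in front of the white board, so that each stays down. Leave the green board's button up, and do not pick up or shift the markers, the taro or anything else on the table.

Things in the scene. Friction and masses are not known exactly. Their poses are not given: they have to be found in the camera images.
- pink_board: pink cutting board, 240 (own x) x 150 (own y) x 12 mm, fixed to the table; origin at the centre of its underside, x pointing away from the robot along its length. A fixed pile of small taro dice lies on it, up to 45 mm above the table.
- pink_marker: batch marker of the pink board: loose grey block 60 x 60 x 30 mm, about 0.7 kg, standing on the table just in front (robot side) of that board, with a yellow push button on its top; origin at the centre of its underside, z up. All four markers look the same, and the one nearest a board's robot-side edge belongs to that board.
- pink_button_top (a point): centre of the flat top of the yellow button (36 mm across) on the pink board's marker; 61 mm above the table when up, 49 mm when fully down, moves with the button. The yellow cap is cushioned on its stem: it gives 1 mm for every 3 N (6 mm at most) and springs back, so pushing on past the end of the stroke raises the force by 3 N per mm.
- pink_button (a joint): how far the pink marker's button is pressed straight down: 0 is up (start), 0.012 m is the end of its stroke. No spring: it slides against a friction of about 3 N (a little more if pushed fast) and stays where it is left; it counts as down beyond 0.007 m.
- black_board: black cutting board, 240 (own x) x 150 (own y) x 12 mm, fixed to the table; origin at the centre of its underside, x pointing away from the robot along its length. A fixed pile of small taro dice lies on it, up to 45 mm above the table.
- black_marker: batch marker of the black board: loose grey block 60 x 60 x 30 mm, about 0.7 kg, standing on the table just in front (robot side) of that board, with a yellow push button on its top; origin at the centre of its underside, z up. All four markers look the same, and the one nearest a board's robot-side edge belongs to that board.
- black_button_top (a point): centre of the flat top of the yellow button (36 mm across) on the black board's marker; 61 mm above the table when up, 49 mm when fully down, moves with the button. The yellow cap is cushioned on its stem: it gives 1 mm for every 3 N (6 mm at most) and springs back, so pushing on past the end of the stroke raises the force by 3 N per mm.
- black_button (a joint): how far the black marker's button is pressed straight down: 0 is up (start), 0.012 m is the end of its stroke. No spring: it slides against a friction of about 3 N (a little more if pushed fast) and stays where it is left; it counts as down beyond 0.007 m.
- white_board: white cutting board, 240 (own x) x 150 (own y) x 12 mm, fixed to the table; origin at the centre of its underside, x pointing away from the robot along its length. A fixed pile of small taro dice lies on it, up to 45 mm above the table.
- white_marker: batch marker of the white board: loose grey block 60 x 60 x 30 mm, about 0.7 kg, standing on the table just in front (robot side) of that board, with a yellow push button on its top; origin at the centre of its underside, z up. All four markers look the same, and the one nearest a board's robot-side edge belongs to that board.
- white_button_top (a point): centre of the flat top of the yellow button (36 mm across) on the white board's marker; 61 mm above the table when up, 49 mm when fully down, moves with the button. The yellow cap is cushioned on its stem: it gives 1 mm for every 3 N (6 mm at most) and springs back, so pushing on past the end of the stroke raises the force by 3 N per mm.
- white_button (a joint): how far the white marker's button is pressed straight down: 0 is up (start), 0.012 m is the end of its stroke. No spring: it slides against a friction of about 3 N (a little more if pushed fast) and stays where it is left; it counts as down beyond 0.007 m.
- green_board: green cutting board, 240 (own x) x 150 (own y) x 12 mm, fixed to the table; origin at the centre of its underside, x pointing away from the robot along its length. No dice lie on it: its taro is not diced yet.
- green_marker: batch marker of the green board: loose grey block 60 x 60 x 30 mm, about 0.7 kg, standing on the table just in front (robot side) of that board, with a yellow push button on its top; origin at the centre of its underside, z up. All four markers look the same, and the one nearest a board's robot-side edge belongs to that board.
- green_button_top (a point): centre of the flat top of the yellow button (36 mm across) on the green board's marker; 61 mm above the table when up, 49 mm when fully down, moves with the button. The yellow cap is cushioned on its stem: it gives 1 mm for every 3 N (6 mm at most) and springs back, so pushing on past the end of the stroke raises the force by 3 N per mm.
- green_button (a joint): how far the green marker's button is pressed straight down: 0 is up (start), 0.012 m is the end of its stroke. No spring: it slides against a friction of about 3 N (a little more if pushed fast) and stays where it is left; it counts as down beyond 0.007 m.
- pink_taro: loose block of taro, 42 x 42 x 40 mm, standing on the far half of the pink board; origin at the centre of its underside.
- black_taro: loose block of taro, 42 x 42 x 40 mm, standing on the far half of the black board; origin at the centre of its underside.
- white_taro: loose block of taro, 42 x 42 x 40 mm, standing on the far half of the white board; origin at the centre of its underside.
- green_taro: loose block of taro, 42 x 42 x 40 mm, standing on the far half of the green board; origin at the centre of its underside.
- mug: loose blue mug, 76 mm across, 85 mm tall, on the robot's side of the table; origin at the centre of its underside.
- bowl: loose steel bowl, 100 mm across, 50 mm tall, on the robot's side of the table; origin at the centre of its underside.
- spoon: loose spoon lying on the robot's side of the table, under 30 mm high; origin about the middle of its underside.
There are look-alikes about, which are no part of the job. What is shaped like the white_marker but orange or purple is not meant.

How it is judged:
By the outcome, as a careful person would: the job done as asked, in the order asked, and still so for the second after the job is handed in, with the robot touching nothing.
It also fails if it takes over 54 s, if anything falls off the work surface, if the arm or the gripper's body presses on something with over 40 N, if the wrist force passes 120 N, or if a joint passes its speed limit or range.

## Working session

There is one attempt and no reset: what is moved stays moved. The work goes in short steps, Python scripts to look and compute and a tool call to move; the robot and the scene stay as the last step left them, time stands still between calls to the robot, and variables do not carry over. Pictures are saved under pics/ and viewed, at most 10 in all, crops included, and the job is handed in when it is done.

Besides the shell and the picture viewer there is one more tool, called after ">>>" as a command line: name --pt "numbers of a row" for each row, then --argument value for the rest. apply_moves: Moves the arm, as the interface text tells. Shifts and turns lie within -1 to 1; 1 stands for 0.8 m of shift or 45 degrees of turn. Its arguments: {"type":"object","properties":{"series":{"type":"array"},"jaw":{"type":"number"},"squeeze":{"type":"number"}},"required":["series"]}

```bash
mkdir -p pics
cat > h.py <<'E'
import numpy as np, cv2
from scipy.spatial.transform import Rotation as R
from plant import ctrl
def cam(name, st=None):
    c=ctrl.get_calibration(name)
    K=np.array([[c['fx'],0,c['cx']],[0,c['fy'],c['cy']],[0,0,1.]]); D=np.array(c['dist_coeffs'],float)
    if 'hand_eye' in c:
        T=np.eye(4);T[:3,:3]=R.from_quat(st['tcp_rot']).as_matrix();T[:3,3]=st['eef_pos'];T=T@np.array(c['hand_eye'])
        return K,D,T[:3,:3],T[:3,3]
    return K,D,R.from_quat(c['orientation']).as_matrix(),np.array(c['xyz'])
def to_plane(px,z,C):
    K,D,Rm,t=C
    u=cv2.undistortPoints(np.array(px,float).reshape(-1,1,2),K,D).reshape(-1,2)
    d=np.c_[u[:,0],-u[:,1],-np.ones(len(u))]@Rm.T
    return t+d*((z-t[2])/d[:,2])[:,None]
E
python3 - <<'E'
from h import *
im={n:ctrl.read_camera(n) for n in('top','side')}
for n in im: cv2.imwrite(f'pics/{n}0.png',im[n][:,:,::-1])
C=cam('top')
print(ctrl.get_state()['tcp_rot'],C[3])
for th,z in(('pink_button_top',.061),('pink_marker',.03),('pink_board',.012),('black_board',.012),('white_board',.012),('green_board',.012),('mug',.08),('bowl',.05)):
    for r in ctrl.boxes_of(th,'top'):
        p=np.array(r['xy'])*[640,480]; print(th,round(r['p'],2),p.round(),to_plane(p,z,C)[0].round(3))
E
```

```text
[ 1.26545074e-01  9.91960296e-01 -1.01205597e-03 -3.03297745e-04] [ 0.37977867 -0.09100269  1.06850271]
pink_button_top 0.74 [237. 245.] [0.493 0.126 0.061]
pink_marker 0.63 [243. 247.] [0.491 0.118 0.03 ]
pink_board 0.81 [260. 187.] [0.639 0.087 0.012]
pink_board 0.67 [240. 150.] [0.728 0.138 0.012]
black_board 0.8 [331. 178.] [ 0.662 -0.082  0.012]
white_board 0.58 [422. 186.] [ 0.643 -0.3    0.012]
white_board 0.45 [170. 246.] [0.494 0.294 0.012]
green_board 0.97 [174. 185.] [0.643 0.292 0.012]
green_board 0.29 [260. 182.] [0.65  0.087 0.012]
mug 0.84 [209. 313.] [0.342 0.176 0.08 ]
mug 0.44 [172. 248.] [0.484 0.264 0.08 ]
bowl 0.7 [343. 242.] [ 0.503 -0.112  0.05 ]
bowl 0.65 [393. 316.] [ 0.338 -0.224  0.05 ]
```

View pics/top0.png

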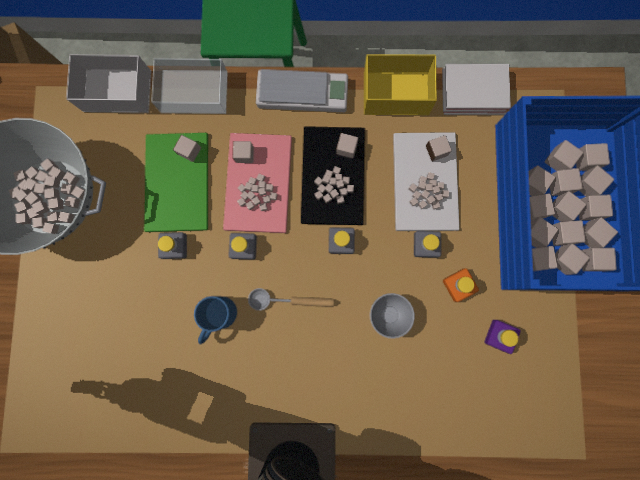

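View pics/side0.png

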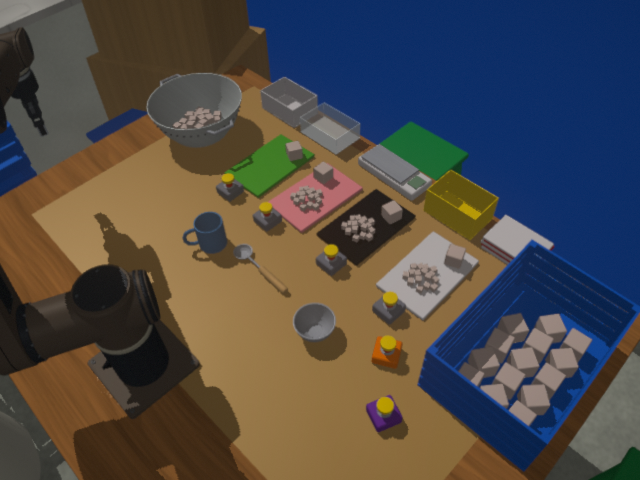

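The top view shows the boards left to right: green (177,180), pink (258,182), black (334,175) and white (427,180). Their markers' yellow buttons are at about (166,244), (239,244), (342,239) and (431,242). The orange and purple look-alikes are at (462,285) and (505,337). The side view agrees. Next I'll triangulate the buttons by colour from both cameras.

```bash
cat >> h.py <<'E'
def yellow(bgr):
    hsv=cv2.cvtColor(bgr,cv2.COLOR_BGR2HSV); m=cv2.inRange(hsv,(22,170,110),(34,255,255))
    n,l,s,c=cv2.connectedComponentsWithStats(m)
    return [(c[i],s[i,4]) for i in range(1,n) if s[i,4]>40]
E
python3 - <<'E'
from h import *
for n in('top','side'):
    C=cam(n)
    for c,a in yellow(cv2.imread(f'pics/{n}0.png')): print(n,c.round(1),a,to_plane(c,.059,C)[0].round(4))
print(ctrl.nose_length, ctrl.get_state()['eef_pos'],ctrl.get_calibration('wrist')['hand_eye'])
E
```

```text
top [403.7  85.3] 1861 [ 0.8728 -0.2519  0.059 ]
top [341.5 238.3] 162 [ 0.5102 -0.1086  0.059 ]
top [430.9 242. ] 178 [ 0.5034 -0.3093  0.059 ]
top [165.8 243.4] 161 [0.4951 0.2866 0.059 ]
top [239.  244.1] 172 [0.4949 0.1222 0.059 ]
top [465.4 284.2] 196 [ 0.4099 -0.3837  0.059 ]
top [509.2 337.7] 204 [ 0.295  -0.4749  0.059 ]
side [227.2 177.4] 92 [0.4953 0.2896 0.059 ]
side [464.6 206. ] 398 [ 0.8692 -0.2614  0.059 ]
side [265.2 206.7] 105 [0.4945 0.1248 0.059 ]
side [330.6 249.6] 134 [ 0.5105 -0.1066  0.059 ]
side [389.6 297.7] 148 [ 0.5026 -0.3079  0.059 ]
side [387.8 342.3] 186 [ 0.4096 -0.3824  0.059 ]
side [384.7 404.8] 213 [ 0.2941 -0.4736  0.059 ]
0.019 [0.16942361 0.6533563  0.25028924] [[-1.85341582e-03  9.44926317e-01  3.27277894e-01  8.42426996e-02]
 [ 9.99998245e-01  1.66199435e-03  8.64556909e-04  1.21971285e-03]
 [ 2.73008565e-04  3.27278923e-01 -9.44927739e-01 -1.23479909e-01]
 [ 0.00000000e+00  0.00000000e+00  0.00000000e+00  1.00000000e+00]]
```

>>> apply_moves --pt "0.4066 -0.6624 -0.0625 0 0 0" --pt "0.4066 -0.6624 -0.0625 0 0 0" --pt "0.4066 -0.6624 -0.0625 0 0 0" --pt "0.4066 -0.6624 -0.0625 0 0 0" --pt "0.4066 -0.6624 -0.0625 0 0 0" --pt "0.4066 -0.6624 -0.0625 0 0 0" --pt "0.4066 -0.6624 -0.0625 0 0 0" --pt "0.4066 -0.6624 -0.0625 0 0 0" --pt "0.4066 -0.6624 -0.0625 0 0 0" --pt "0.4066 -0.6624 -0.0625 0 0 0" --pt "0.4066 -0.6624 -0.0625 0 0 0" --pt "0.4066 -0.6624 -0.0625 0 0 0" --pt "0.4066 -0.6624 -0.0625 0 0 0" --pt "0.4066 -0.6624 -0.0625 0 0 0" --pt "0.4066 -0.6624 -0.0625 0 0 0" --jaw 0

```text
time: 2.38
eef_pos: [0.4944, 0.1243, 0.2004]
tcp_rot: [0.126, 0.992, -0.0, 0.0]
contact_force: [0.2, 0.5, -1.0]
opening: -0.005
finger_force: 0.0
```

Run:
```python
from h import *
s=ctrl.get_state(); im=ctrl.read_camera('wrist')[:,:,::-1]; cv2.imwrite('pics/w1.png',im)
print(s['time'],s['eef_pos'],s['opening'],s['contact_force'],s['qpos'])
C=cam('wrist',s)
for c,a in yellow(np.ascontiguousarray(im)): print(c.round(1),a,to_plane(c,.059,C)[0].round(4))
```

```text
2.375 [0.49437556 0.12430028 0.20042826] -0.005097158969367718 [ 0.16974281  0.52336879 -1.04532667] [ 4.70867941e-02 -3.31200829e-02  2.02406476e+00 -3.54135189e-05
  1.15046677e+00 -1.27153782e+00]
[550.5 160. ] 124 [0.4856 0.2751 0.059 ]
[ 35.  303.5] 97 [ 0.4961 -0.0944  0.059 ]
[ 48.6 317.6] 178 [ 0.5091 -0.0898  0.059 ]
[ 20.6 322.9] 133 [ 0.5081 -0.1135  0.059 ]
```

View pics/w1.png

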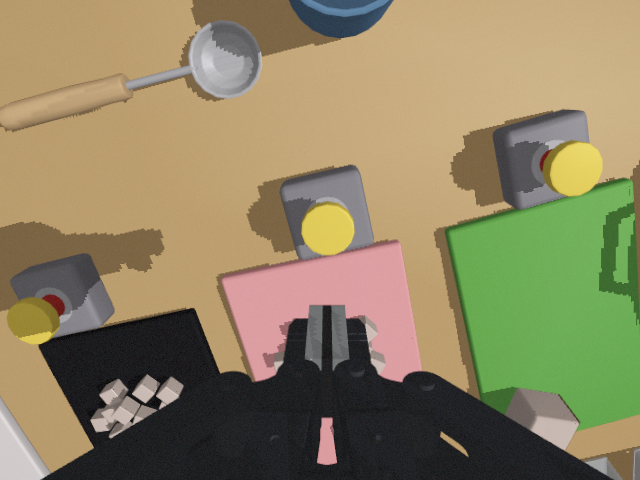

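The wrist view shows the pink board's marker in the middle, with the button top at about (328,229). The green one is at (572,168) and the black one at (34,320). I'll compute the pink button's position from this view.

```bash
sed -i 's/(22,170,110),(34/(22,130,110),(34/' h.py
python3 - <<'E'
from h import *
s=ctrl.get_state(); C=cam('wrist',s)
for c,a in yellow(cv2.imread('pics/w1.png')): print(c.round(1),a,to_plane(c,.061,C)[0].round(4))
print(to_plane([[328,229],[572,168],[34,320]],.061,C).round(4))
E
```

```text
[572.5 168. ] 2571 [0.4939 0.2876 0.061 ]
[327.3 228.1] 2222 [0.4936 0.1259 0.061 ]
[ 32.7 320.4] 1873 [ 0.5077 -0.1013  0.061 ]
[[ 0.4943  0.1262  0.061 ]
 [ 0.4938  0.2873  0.061 ]
 [ 0.5076 -0.1002  0.061 ]]
```

>>> apply_moves --pt "0 0 -0.07 0 0 0" --pt "0 0 -0.125 0 0 0" --pt "0 0 -0.143 0 0 0" --pt "0 0 -0.145 0 0 0" --pt "0 0 -0.147 0 0 0" --pt "0 0 -0.149 0 0 0" --pt "0 0 -0.151 0 0 0" --pt "0 0 -0.153 0 0 0" --pt "0 0 -0.155 0 0 0" --pt "0 0 -0.157 0 0 0" --pt "0 0 -0.159 0 0 0" --pt "0 0 -0.161 0 0 0" --pt "0 0 -0.163 0 0 0" --pt "0 0 -0.165 0 0 0" --pt "0 0 -0.166 0 0 0" --pt "0 0 -0.166 0 0 0"

```text
time: 4.42
eef_pos: [0.4948, 0.1234, 0.0675]
tcp_rot: [0.127, 0.992, -0.0, 0.0]
contact_force: [1.9, 0.6, 3.4]
opening: -0.001
finger_force: 1.2
```

>>> apply_moves --pt "0 0 -0.001 0 0 0" --pt "0 0 -0.002 0 0 0" --pt "0 0 -0.002 0 0 0"

```text
time: 4.8
eef_pos: [0.4948, 0.1235, 0.0662]
tcp_rot: [0.126, 0.992, -0.0, 0.0]
contact_force: [0.8, 0.5, 4.8]
opening: -0.0
finger_force: 2.6
```

>>> apply_moves --pt "0 0 0.01 0 0 0" --pt "0 0 0.05 0 0 0" --pt "0 0 0.12 0 0 0" --pt "0.0194 -0.289 0.167 0 0 0" --pt "0.0194 -0.289 0.167 0 0 0" --pt "0.0194 -0.289 0.167 0 0 0" --pt "0.0194 -0.289 0.167 0 0 0" --pt "0.0194 -0.289 0.167 0 0 0" --pt "0.0194 -0.289 0.167 0 0 0" --pt "0.0194 -0.289 0.167 0 0 0"

```text
time: 6.05
eef_pos: [0.5095, -0.1062, 0.1986]
tcp_rot: [0.126, 0.992, 0.0, -0.001]
contact_force: [0.5, -0.2, 0.1]
opening: -0.003
finger_force: 0.0
```

Run:
```python
from h import *
s=ctrl.get_state(); im=np.ascontiguousarray(ctrl.read_camera('wrist')[:,:,::-1]); cv2.imwrite('pics/w2.png',im)
print(s['time'],s['eef_pos'],s['contact_force'],s['qpos'])
C=cam('wrist',s)
for c,a in yellow(im): print(c.round(1),a,to_plane(c,.061,C)[0].round(4),to_plane(c,.049,C)[0].round(4))
```

```text
6.05 [ 0.50951716 -0.10623892  0.19860993] [ 0.51938574 -0.22365911  0.07665792] [-4.00741377e-01 -4.84472473e-03  1.99979241e+00  1.96883522e-04
  1.14904472e+00 -1.71950834e+00]
[634.5 123.8] 380 [0.4897 0.0979 0.061 ] [0.4925 0.1063 0.049 ]
[325.4 229.8] 2248 [ 0.5086 -0.1057  0.061 ] [ 0.5123 -0.1067  0.049 ]
[ 52.3 287.7] 2050 [ 0.5014 -0.3024  0.061 ] [ 0.5048 -0.3125  0.049 ]
```

View pics/w2.png

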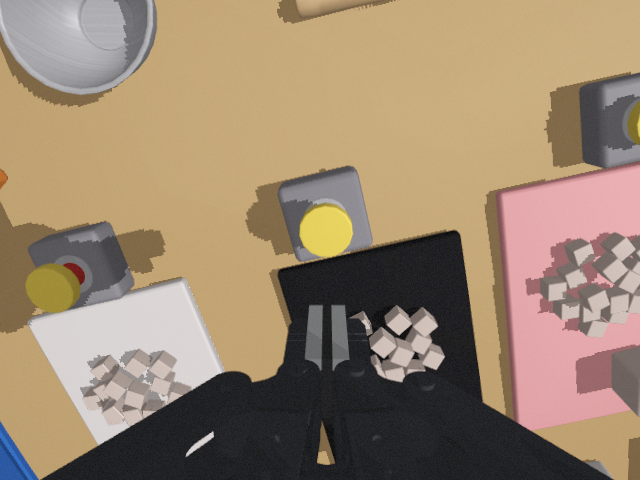

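The wrist view shows the pink button down, with no red stem visible at (634,124). The black board's button sits right under the tool at (325,230).

>>> apply_moves --pt "0 0 -0.07 0 0 0" --pt "0 0 -0.125 0 0 0" --pt "0 0 -0.142 0 0 0" --pt "0 0 -0.144 0 0 0" --pt "0 0 -0.146 0 0 0" --pt "0 0 -0.148 0 0 0" --pt "0 0 -0.15 0 0 0" --pt "0 0 -0.152 0 0 0" --pt "0 0 -0.154 0 0 0" --pt "0 0 -0.156 0 0 0" --pt "0 0 -0.158 0 0 0" --pt "0 0 -0.16 0 0 0" --pt "0 0 -0.162 0 0 0" --pt "0 0 -0.164 0 0 0" --pt "0 0 -0.166 0 0 0" --pt "0 0 -0.167 0 0 0" --pt "0 0 -0.167 0 0 0"

```text
time: 8.22
eef_pos: [0.5107, -0.108, 0.0664]
tcp_rot: [0.127, 0.992, -0.0, 0.001]
contact_force: [2.1, -0.7, 4.9]
opening: 0.002
finger_force: 2.4
```

>>> apply_moves --pt "0 0 0.01 0 0 0" --pt "0 0 0.05 0 0 0" --pt "0 0 0.12 0 0 0" --pt "-0.009 -0.251 0.167 0 0 0" --pt "-0.009 -0.251 0.167 0 0 0" --pt "-0.009 -0.251 0.167 0 0 0" --pt "-0.009 -0.251 0.167 0 0 0" --pt "-0.009 -0.251 0.167 0 0 0" --pt "-0.009 -0.251 0.167 0 0 0" --pt "-0.009 -0.251 0.167 0 0 0"

```text
time: 9.48
eef_pos: [0.503, -0.3066, 0.1988]
tcp_rot: [0.126, 0.992, 0.001, -0.001]
contact_force: [0.4, 0.3, -0.6]
opening: -0.003
finger_force: 0.0
```

Run:
```python
from h import *
s=ctrl.get_state(); im=np.ascontiguousarray(ctrl.read_camera('wrist')[:,:,::-1]); cv2.imwrite('pics/w3.png',im)
print(s['time'],s['eef_pos'],s['contact_force'],s['qpos'])
C=cam('wrist',s)
for c,a in yellow(im): print(c.round(1),a,to_plane(c,.061,C)[0].round(4),to_plane(c,.049,C)[0].round(4))
```

```text
9.475 [ 0.50295144 -0.30660135  0.19876705] [ 0.35342591  0.32364341 -0.55655432] [-7.19663232e-01  1.47388992e-01  1.83792777e+00  1.81959178e-04
  1.15823509e+00 -2.03876092e+00]
[168.8 117.3] 2820 [ 0.4091 -0.3798  0.061 ] [ 0.4085 -0.3842  0.049 ]
[612.9 163. ] 2339 [ 0.5048 -0.1174  0.061 ] [ 0.5086 -0.1097  0.049 ]
[324.8 229.5] 2239 [ 0.5019 -0.3064  0.061 ] [ 0.5056 -0.3074  0.049 ]
```

View pics/w3.png

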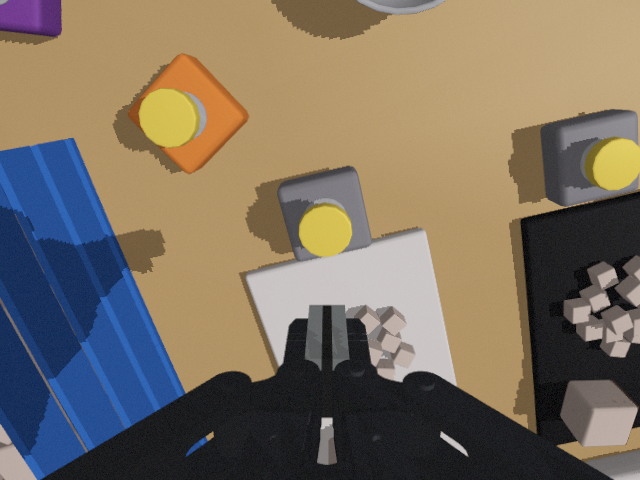

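The wrist view shows the black button down at (613,163) and the white board's button under the tool at (325,230). The gripper is clear of the blue crate.

>>> apply_moves --pt "0 0 -0.07 0 0 0" --pt "0 0 -0.125 0 0 0" --pt "0 0 -0.142 0 0 0" --pt "0 0 -0.144 0 0 0" --pt "0 0 -0.146 0 0 0" --pt "0 0 -0.148 0 0 0" --pt "0 0 -0.15 0 0 0" --pt "0 0 -0.152 0 0 0" --pt "0 0 -0.154 0 0 0" --pt "0 0 -0.156 0 0 0" --pt "0 0 -0.158 0 0 0" --pt "0 0 -0.16 0 0 0" --pt "0 0 -0.162 0 0 0" --pt "0 0 -0.164 0 0 0" --pt "0 0 -0.166 0 0 0" --pt "0 0 -0.167 0 0 0" --pt "0 0 -0.167 0 0 0"

```text
time: 11.65
eef_pos: [0.5034, -0.3089, 0.0664]
tcp_rot: [0.127, 0.992, -0.0, 0.0]
contact_force: [1.6, -1.8, 4.8]
opening: 0.0
finger_force: 2.4
```

>>> apply_moves --pt "0 0 0.01 0 0 0" --pt "0 0 0.05 0 0 0" --pt "0 0 0.12 0 0 0" --pt "0 0 0.18 0 0 0" --pt "0 0 0.18 0 0 0" --pt "0 0 0.18 0 0 0" --pt "0 0 0.18 0 0 0"

```text
time: 12.52
eef_pos: [0.5017, -0.3074, 0.207]
tcp_rot: [0.127, 0.992, 0.002, -0.002]
contact_force: [0.9, 0.2, -1.0]
opening: -0.001
finger_force: 0.0
```

Run:
```python
from h import *
im=np.ascontiguousarray(ctrl.read_camera('side')[:,:,::-1]); cv2.imwrite('pics/s9.png',im)
s=ctrl.get_state(); print(s['time'],s['eef_pos'],s['contact_force'])
C=cam('side')
for c,a in yellow(im): print('side',c.round(1),a,to_plane(c,.059,C)[0].round(4),to_plane(c,.047,C)[0].round(4))
im=np.ascontiguousarray(ctrl.read_camera('wrist')[:,:,::-1]);C=cam('wrist',s)
for c,a in yellow(im): print('wrist',c.round(1),a,to_plane(c,.061,C)[0].round(4),to_plane(c,.049,C)[0].round(4))
```

```text
12.575 [ 0.50192549 -0.3075589   0.20725243] [-0.508244    0.06361405  0.41968066]
side [461.2 204.2] 3015 [ 0.8684 -0.2508  0.059 ] [ 0.8792 -0.2456  0.047 ]
side [227.3 178. ] 111 [0.4939 0.2874 0.059 ] [0.5006 0.2986 0.047 ]
side [265.9 210.2] 121 [0.4872 0.1134 0.059 ] [0.4938 0.1227 0.047 ]
side [330.7 253.1] 147 [ 0.5026 -0.1147  0.059 ] [ 0.5094 -0.1079  0.047 ]
side [389.3 300.7] 166 [ 0.4956 -0.3128  0.059 ] [ 0.5023 -0.3082  0.047 ]
side [387.8 342.6] 198 [ 0.4089 -0.3829  0.059 ] [ 0.4147 -0.3791  0.047 ]
side [384.8 405.4] 214 [ 0.2932 -0.4746  0.059 ] [ 0.2976 -0.4718  0.047 ]
wrist [175.2 118.9] 2637 [ 0.4091 -0.3798  0.061 ] [ 0.4086 -0.384   0.049 ]
wrist [606.3 162.2] 2231 [ 0.505  -0.1168  0.061 ] [ 0.5087 -0.1093  0.049 ]
wrist [326.3 222.4] 1960 [ 0.4985 -0.3055  0.061 ] [ 0.5019 -0.3064  0.049 ]
```

View pics/s9.png

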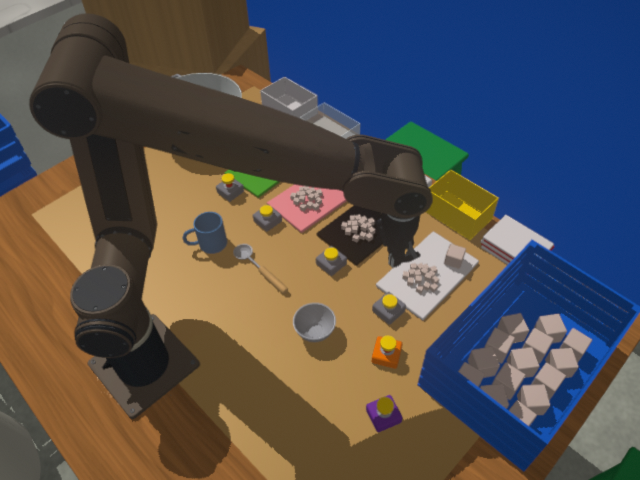

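In the side view the pink (266,210), black (331,253) and white (389,301) buttons are down and in place. Green (227,178) is still up, and the arm is clear of everything.

```bash
python3 -c "
from plant import ctrl; print(ctrl.sign_off())"
```

```text
the job is handed in; nothing more can be done
None
```

I pressed the pink, black and white buttons down in that order with about 5 N each, and the last camera check showed all three staying down, the green one still up and the markers in place; the job is handed in.

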